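# Centre the heel block on the jig plate and lock it

### The job

Take the brown-and-black heel block with the hole in it and centre it on the small aluminium plate of the green jig: feel for the brass stud with the block's hole, without leaning hard on it, until the block drops fully down over the stud, lies flat on the plate, long side along the plate's long side, with no edge overhanging. Let it go, then take the red knob and swing the jig's hold-down arm right across over the block to its stop. Leave the other things on the bench where they are.

Things in the scene. Friction and masses are not known exactly. Their poses are not given: they have to be found in the camera images.
- heel_centre (a point): Loose heel block 60 x 48 mm, 30 mm high: brown leather on a 9 mm black rubber foot, rear (+x) corners rounded, 0.07 to 0.16 kg. A 12 mm round hole goes straight down through its middle. This point is its centre, 15 mm above its underside; x along the 60 mm length, y along the 48 mm width (side faces to grip), z up. Starts flat on the table (z = 0).
- jig: Fixed green jig, base 210 x 170 x 30 mm; origin on the table under its pedestal. On top a small aluminium plate, 68 (x) x 56 (y) x 12 mm, with a rigid brass stud in its exact middle: 10 mm diameter, 10 mm high, edge barely broken. A block on the stud but not over it rides 10 mm too high. Nothing gives way: keep block on jig below 40 N.
- jig_centre (a point): Point on the pedestal's axis at the height of the plate's top face (70 mm above the table); x, y along the plate's long and short sides, z up. Plate and stud together are clamped up to 8 mm off this point along x and up to 8 mm along y (not turned); this offset is new each time and NOT in any reading: feel or see it. Seated, the block's centre is 15 mm above this height.
- pivot_top (a point): Top of the hold-down arm's upright pivot axis, 66 mm from jig_centre along the jig's +x, at the same height as the knob's centre (129 mm above the table); the post itself ends 112 mm above the table.
- knob_centre (a point): Centre of the upright red knob on the arm: 14 mm diameter, 34 mm high, from 112 to 146 mm above the table; 50 mm from the pivot axis. The arm is a 16 mm wide steel bar reaching 70 mm from the pivot, its underside 104 mm above the table (4 mm over the top of a seated block; a block that is not seated is in its way).
- holdarm (a joint): Angle of the hold-down arm in rad. 0: parked, pointing 1.24 rad anticlockwise (seen from above) of the jig's +x. It grows anticlockwise seen from above; at 1.9, its stop, the arm points along the jig's -x, across the block. Turns with light friction (about 0.06 N m), stays where it is left.
- pale_heel: Bystander: cream rubber heel of the same shape, no hole, 60 x 48 x 30 mm; origin at its underside.
- polish_tin: Bystander: round red polish tin, 72 mm diameter, 26 mm high; origin at its underside.
- hammer: Bystander: hammer lying on the bench.
- shoe_brush: Bystander: brush lying on the bench.
- glue_jar: Bystander: jar, 70 mm diameter, 90 mm high; origin at its underside.
- tack_cup: Bystander: steel cup, 80 mm diameter, 60 mm high; origin at its underside.
- nail_box: Bystander: cardboard box 90 x 60 x 35 mm; origin at its underside.
Mind the look-alikes: they are no part of the job. What is shaped like the part that bears heel_centre but blue or turquoise is not meant.

How it is judged:
By the outcome, as a careful person would: the job done as asked, in the order asked, and still so for the second after the job is handed in, with the robot touching nothing.
It also fails if it takes over 72 s, if anything falls off the work surface, if the arm or the gripper's body presses on something with over 40 N, if the wrist force passes 120 N, or if a joint passes its speed limit or range.

### The arm

A 6-joint arm with a two-finger parallel gripper is mounted at the origin on the work surface. World frame = base frame: x ahead of the robot, y to its left, z up, the work surface at z = 0. Lengths are in m, angles in rad, forces in N, time in s.
With the tool pointing down it reaches from about 0.35 to 0.975 m from the base axis. Payload 17.4 kg.
Tool frame: the origin (TCP) lies midway between the tips of the shut fingers; the grasp point (between the pads) lies 19 mm behind it (arm.tcp_to_grasp is the distance from the TCP to the grasp point, in m); z points along the fingers, y is the line along which they close (so a half turn about z gives the same grasp; the last joint's range is limited). The gripper opens to 85 mm and grips with 20 to 120 N. Pads are 22 mm wide; open, the fingers measure 114 mm over their backs; the gripper's body (76 mm by 85 mm) begins 54 mm behind the grasp point. The pads swing forward as they close: fully open they stand 13 mm farther back than shut.
Start: joints at [-1.319, 0.116, 1.442, -0, 1.584, -0.038], TCP at [0.193, -0.647, 0.231] pointing down, gripper open.
Joint ranges: [-2.83, 2.83], [-0.83, 2.19], [0.07, 2.5], [-1.14, 4.28], [0.01, 3], [-2.97, 2.97]. Speed limits (rad/s): [1.89, 1.89, 2.22, 3.14, 3.14, 3.14].

### API

Orientations are given as a rotation vector (axis times angle).
In Python, from cell import sense, eyes, arm gives the robot as it stands. The module is installed in compiled form; this text tells all that it offers.
- The arm moves only by the tool step_arm, never from a script. Its argument "motion" is a list of rows, each a list of 7 numbers: the shift along the world's x, y, z as a fraction of full scale, then the turn, a rotation vector about the world's x, y, z as a fraction of full scale, then the gripper's target within -1 to 1 (fully open at 1, half-way at 0, shut at -1). In form: [[dx, dy, dz, ax, ay, az, jaw], ...]. A call has 1 to 10 rows; each row shifts and turns the commanded pose from where the row before left it; what a row does not reach is not made up. Full scale, the value 1, is 100 cm for a shift and pi rad for a turn. A row lasts 1/8 s, in which the tool goes at most 62.5 mm and 10.7 degrees, less where a joint would pass 70% of its speed; a pose out of reach is approached as far as the arm can. A call with a number of a shift or a turn outside -1 to 1 is refused whole. A call with a gripper value outside its range is refused whole. The fingers move at their own pace and stop on an object; "force" is the grip in N (left out, the last holds). Time passes only in rows, so rows that do not move let the fingers close. It gives the time, the measured TCP pose, the force, the opening and the grip force at its end, in the units of the state.
- sense(): the state, without advancing time (a new reading comes with each control period).
- eyes.get_image(name): name is "scene" or "top" or "wrist"; returns a dict with "frame" (400x640x3 uint8, blue, green, red), "z_map" (400x640 float32, m along the optical axis (not along the pixel's ray), 0 where there is no reading), "fx", "fy", "cx", "cy" (pixels), "dist_coeffs" ([k1, k2, p1, p2, k3] as OpenCV has them; the pictures are not rectified), "rvec" (rotation vector, rad) and "tvec" (3), from world to camera coordinates, as OpenCV has them; the wrist camera has in their place "mount" (4x4, takes a point from camera to tool coordinates, whose origin is the TCP and whose axes are the flange's). Camera axes: x right, y down, z forward; pixel columns grow to the right and rows downward; lengths in m; the calibration is good to about 2 mm. A picture is of the moment at which its call begins: read the wrist's pose just before it.
- arm.sign_off(): hands the job in; it is judged then, once.
The state is a dict: "clock": time; "joint_pos": joint angles; "dq": joint speeds; "tau": joint torques, N m; "ee_pos": TCP position; "tcp_rot": TCP orientation; "wrist_force": force on the tool from outside, world axes, zero at the start; "ft_torque": the same for the moment, N m; "width": opening from 0.0 (shut) to 1.0 (fully open); "grip_force": force on a finger pad.
Only numpy, scipy, OpenCV 4.12 (cv2) and the standard library are available. Lean on these libraries where they do the work, as an engineer would, in place of code of your own. Each camera call takes 0.05 s, during which the arm holds its last target. There are 200 camera calls.

## Working session

There is one attempt and no reset: what is moved stays moved. The work goes in short steps, Python scripts to look and compute and a tool call to move; the robot and the scene stay as the last step left them, time stands still between calls to the robot, and variables do not carry over. Pictures are saved under pics/ and viewed, at most 10 in all, crops included, and the job is handed in when it is done.

Besides the shell and the picture viewer there is one more tool, called after ">>>" by a JSON object that holds its "method" and its "body", one argument or row to a line. step_arm: Moves the arm, as the interface text tells. Its arguments: {"type":"object","properties":{"motion":{"type":"array"},"force":{"type":"number"}},"required":["motion"]}

```bash
mkdir -p pics; cat > h.py <<'E'
import numpy as np, cv2
from cell import sense, eyes, arm
def R(v): return cv2.Rodrigues(np.array(v,float))[0]
def cam(name):
    s=sense(); d=eyes.get_image(name)
    d['K']=np.array([[d['fx'],0,d['cx']],[0,d['fy'],d['cy']],[0,0,1.]]); d['D']=np.array(d['dist_coeffs'],float)
    if name=='wrist':
        M=np.array(d['mount']); T=np.eye(4); T[:3,:3]=R(s['tcp_rot']); T[:3,3]=s['ee_pos']; W=T@M
    else:
        r=R(d['rvec']); W=np.eye(4); W[:3,:3]=r.T; W[:3,3]=-r.T@np.array(d['tvec']).ravel()
    d['W']=W; return d
def ray(d,px):
    p=cv2.undistortPoints(np.array(px,float).reshape(-1,1,2),d['K'],d['D']).reshape(-1,2)
    return np.c_[p,np.ones(len(p))]@d['W'][:3,:3].T
def onz(d,px,z):
    r=ray(d,px); o=d['W'][:3,3]; return o+r*((z-o[2])/r[:,2])[:,None]
def cloud(d):
    h,w=d['z_map'].shape; v,u=np.mgrid[:h,:w]
    r=ray(d,np.stack([u.ravel(),v.ravel()],1)); P=d['W'][:3,3]+r*d['z_map'].reshape(-1,1)
    P[d['z_map'].ravel()==0]=np.nan; return P.reshape(h,w,3)
E
python3 - <<'E'
from h import *
for n in ('scene','top'):
    d=cam(n); cv2.imwrite(f'pics/{n}0.png',d['frame']); print(n,d['W'].round(3).tolist(),d['fx'])
s=sense(); print({k:np.round(v,3).tolist() for k,v in s.items()})
E
```

```text
scene [[0.641, 0.663, -0.386, 1.061], [0.768, -0.551, 0.327, -0.421], [0.004, -0.506, -0.862, 1.151], [0.0, 0.0, 0.0, 1.0]] 371.2645145618884
top [[0.023, -0.991, 0.131, 0.382], [-1.0, -0.023, -0.0, -0.012], [0.003, -0.131, -0.991, 1.711], [0.0, 0.0, 0.0, 1.0]] 474.52849741636214
{'clock': 0.1, 'joint_pos': [-1.319, 0.116, 1.442, -0.0, 1.584, -0.038], 'dq': [0.002, -0.001, -0.003, 0.001, 0.0, 0.001], 'tau': [0.001, -73.367, -63.379, -0.0, 0.005, -0.0], 'ee_pos': [0.193, -0.647, 0.231], 'tcp_rot': [-3.108, -0.453, 0.0], 'wrist_force': [-0.658, 0.234, -0.606], 'ft_torque': [-0.014, -0.04, -0.029], 'grip_force': 0.0, 'width': 1.001}
```

View pics/top0.png

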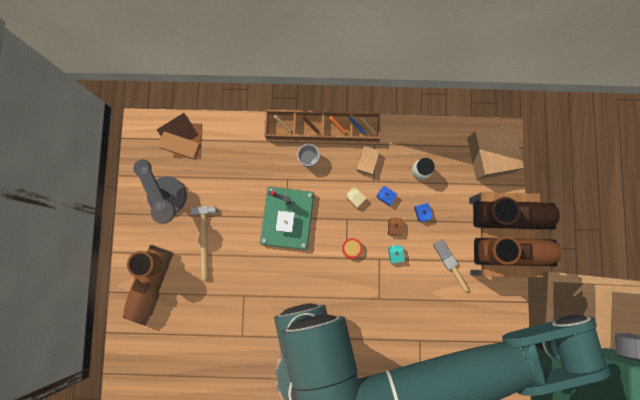

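View pics/scene0.png

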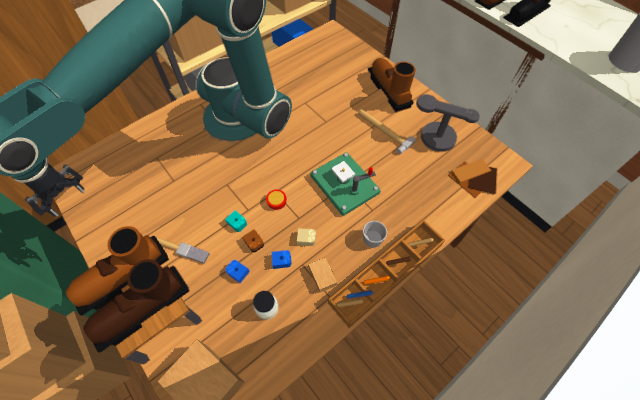

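Top view: the brown block with a hole is at (396,227). The look-alikes are blue at (387,196) and (424,213), turquoise at (397,254) and cream at (356,198). In the scene view the brown block is at (253,240). The jig plate is at top (285,221) and the knob at (271,193). I choose the brown block, and will measure it and check it in a close crop.

```bash
python3 - <<'E'
from h import *
d=cam('top'); f=d['frame']; P=cloud(d)
def rep(n,m,z):
    c=max(cv2.findContours(m.astype(np.uint8),0,2)[0],key=cv2.contourArea)
    q=onz(d,c.reshape(-1,2),z)[:,:2].astype(np.float32)
    r=cv2.minAreaRect(q*1000); M=cv2.moments(q.reshape(-1,1,2)*1000) 
    print(n,np.round(cv2.boxPoints(r).ravel()),r,'cen',M['m10']/M['m00'],M['m01']/M['m00'])
X,Y,Z=P[...,0],P[...,1],P[...,2]
u,v=np.meshgrid(range(640),range(400))
box=lambda a,b,c,e:(u>a)&(u<b)&(v>c)&(v<e)
rep('block',box(380,412,212,243)&(Z>.018),.03)
hsv=cv2.cvtColor(f,cv2.COLOR_BGR2HSV); 
rep('base',box(250,325,175,262)&(hsv[...,0]>60)&(hsv[...,0]<95)&(hsv[...,1]>80),.03)
rep('plate',box(270,300,205,240)&(hsv[...,1]<60)&(hsv[...,2]>150),.07)
red=((hsv[...,0]<8)|(hsv[...,0]>172))&(hsv[...,1]>150)&(hsv[...,2]>90)
rep('knob',box(255,290,180,205)&red,.14)
for a,b in((396,220),(285,215),(285,229)): print(P[b,a].round(3))
a=cv2.resize(f[205:250,370:435],None,fx=8,fy=8,interpolation=2); b=cv2.resize(f[180:256,255:320],None,fx=4.74,fy=4.74,interpolation=2)
h=min(len(a),len(b)); cv2.imwrite('pics/crop.png',np.hstack([a[:h,:480],b[:h,:310]]))
E
```

```text
block [ 499. -243.  499. -293.  557. -293.  557. -243.] ((528.28564453125, -268.2745361328125), (57.838623046875, 49.75965881347656), 0.1079278290271759) cen 527.8631833572109 -269.63480262579634
base [440.  44. 642.  25. 658. 189. 456. 208.] ((548.9130859375, 116.73855590820312), (164.5009002685547, 203.0435791015625), 84.56376647949219) cen 543.0639650682017 114.35023442953543
plate [496.  94. 566.  88. 572. 147. 501. 153.] ((533.627197265625, 120.59513854980469), (59.56787109375, 71.08153533935547), 84.95751190185547) cen 533.9443574225487 121.14755777418605
knob [616. 164. 617. 154. 627. 154. 626. 164.] ((621.5392456054688, 159.24649047851562), (10.253141403198242, 10.047576904296875), 2.116314649581909) cen 621.3046612626 158.9767061155814
[ 0.549 -0.271  0.034]
[0.554 0.121 0.069]
[0.506 0.119 0.067]
```

View pics/crop.png

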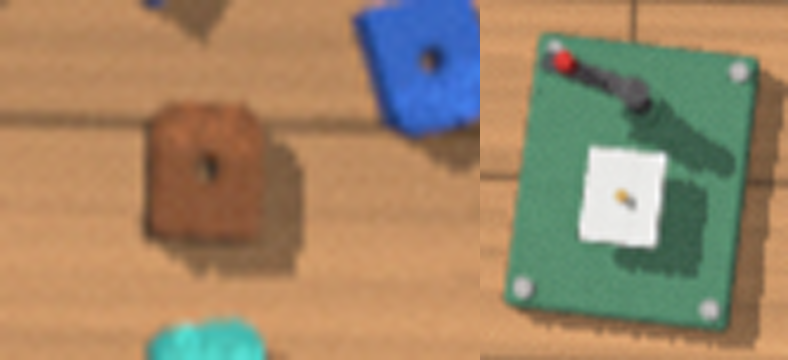

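The left crop confirms brown leather with a hole, and the rounded corners face world +x. The right crop shows the plate with its stud and the parked knob at the jig's top left. Next I move above the block for a wrist view.

>>> {"method": "step_arm", "body": {
  "motion": [
    [0.01, 0.055, 0.01, 0, 0, -0.01, 1],
    [0.01, 0.055, 0.01, 0, 0, -0.01, 1],
    [0.01, 0.055, 0.01, 0, 0, -0.01, 1],
    [0.03, 0.05, 0.01, 0, 0, -0.01, 1],
    [0.04, 0.045, 0.01, 0, 0, -0.01, 1],
    [0.045, 0.04, 0.01, 0, 0, -0.01, 1],
    [0.05, 0.03, 0.005, 0, 0, -0.01, 1],
    [0.05, 0.027, 0.005, 0, 0, -0.01, 1],
    [0.04, 0.02, 0, 0, 0, -0.012, 1],
    [0.022, 0, 0, 0, 0, 0, 1]
  ]
}}

```text
clock: 1.4
ee_pos: [0.5016, -0.2682, 0.301]
tcp_rot: [-3.141, -0.004, 0.0]
wrist_force: [-0.3, -1.2, -0.3]
width: 1.003
grip_force: 0.0
```

```bash
python3 - <<'E'
from h import *
d=cam('wrist'); s=sense(); print(s['clock'],np.round(s['ee_pos'],4),np.round(s['tcp_rot'],3),d['W'].round(3).tolist(),d['fx'])
cv2.imwrite('pics/w1.png',d['frame']); np.savez('w1.npz',**{k:d[k] for k in('frame','z_map','W','K','D')})
P=cloud(d)
hsv=cv2.cvtColor(d['frame'],cv2.COLOR_BGR2HSV)
m=((P[...,2]>.02)&(P[...,2]<.045)&(abs(P[...,0]-.53)<.06)&(abs(P[...,1]+.27)<.06)).astype(np.uint8)
c=max(cv2.findContours(m,0,2)[0],key=cv2.contourArea); q=onz(d,c.reshape(-1,2),.03)[:,:2].astype(np.float32)*1000
r=cv2.minAreaRect(q); print(r, cv2.boxPoints(r).round(1).tolist(), np.nanmedian(P[...,2][m>0]))
E
```

```text
1.45 [ 0.5028 -0.2688  0.3004] [-3.141e+00 -4.000e-03  1.000e-03] [[0.003, -0.958, -0.287, 0.575], [-1.0, -0.003, -0.001, -0.267], [0.0, 0.287, -0.958, 0.442], [0.0, 0.0, 0.0, 1.0]] 344.44691630180165
((527.8888549804688, -268.5714416503906), (47.65178298950195, 60.27552795410156), 89.3125228881836) [[497.5, -292.0], [557.7000122070312, -292.79998779296875], [558.2999877929688, -245.10000610351562], [498.0, -244.39999389648438]] 0.0284691125045351
```

View pics/w1.png

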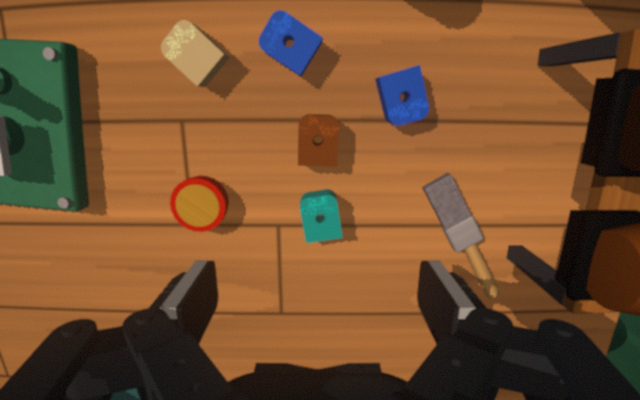

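The wrist view shows the brown block at (320,140) with its hole at (318,140), measured centre (0.528, −0.2685), 60.3 × 47.7 mm, which agrees with the given size. Now down to it.

>>> {"method": "step_arm", "body": {
  "motion": [
    [0.025, 0, -0.05, 0, 0, -0.004, 1],
    [0, 0, -0.06, 0, 0, 0, 1],
    [0, 0, -0.06, 0, 0, 0, 1],
    [0, 0, -0.05, 0, 0, 0, 1],
    [0, 0, -0.02, 0, 0, 0, 1],
    [0, 0, 0, 0, 0, 0, 1]
  ]
}}

```text
clock: 2.2
ee_pos: [0.5246, -0.2699, 0.0611]
tcp_rot: [-3.141, 0.019, 0.002]
wrist_force: [-0.6, 0.7, 0.6]
width: 0.997
grip_force: 0.0
```

>>> {"method": "step_arm", "body": {
  "motion": [
    [0.003, 0.001, -0.03, 0, 0, 0, 1],
    [0, 0, -0.02, 0, 0, 0, 1],
    [0, 0, -0.01, 0, 0, 0, 1],
    [0, 0, 0, 0, 0, 0, -1],
    [0, 0, 0, 0, 0, 0, -1],
    [0, 0, 0, 0, 0, 0, -1],
    [0, 0, 0, 0, 0, 0, -1],
    [0, 0, 0, 0, 0, 0, -1]
  ],
  "force": 40
}}

```text
clock: 3.2
ee_pos: [0.5285, -0.2692, 0.0025]
tcp_rot: [3.141, -0.019, 0.002]
wrist_force: [-1.7, 0.1, 6.4]
width: 0.558
grip_force: 42.3
```

>>> {"method": "step_arm", "body": {
  "motion": [
    [0, 0, 0.03, 0, 0, 0, -1],
    [0, 0, 0.05, 0, 0, 0, -1],
    [-0.01, 0.02, 0.05, 0, 0, 0, -1],
    [-0.01, 0.05, 0.03, 0, 0, 0, -1],
    [-0.01, 0.055, 0.02, 0, 0, 0, -1],
    [-0.01, 0.055, 0.02, 0, 0, 0, -1],
    [-0.01, 0.055, 0.02, 0, 0, 0, -1],
    [-0.01, 0.055, 0, 0, 0, 0, -1],
    [-0.01, 0.055, 0, 0, 0, 0, -1],
    [0, 0.045, 0, 0, 0, 0, -1]
  ]
}}

```text
clock: 4.45
ee_pos: [0.457, 0.123, 0.222]
tcp_rot: [-3.141, 0.017, -0.002]
wrist_force: [0.8, -1.3, -0.5]
width: 0.556
grip_force: 41.5
```

>>> {"method": "step_arm", "body": {
  "motion": [
    [0, 0, 0, 0, 0, -0.015, -1],
    [0, 0, 0, 0, 0, -0.01, -1],
    [0, 0, 0, 0, 0, 0, -1]
  ]
}}

```text
clock: 4.82
ee_pos: [0.4579, 0.1207, 0.2214]
tcp_rot: [-3.138, 0.143, -0.0]
wrist_force: [0.0, 0.4, -1.1]
width: 0.556
grip_force: 41.6
```

```bash
cat > plate.py <<'E'
from h import *
import sys
d=cam('wrist'); s=sense(); print(s['clock'],np.round(s['ee_pos'],4),np.round(s['tcp_rot'],3),np.round(s['wrist_force'],1),s['width'])
n=sys.argv[1]; cv2.imwrite(f'pics/{n}.png',d['frame']); np.savez(n+'.npz',**{k:d[k] for k in('frame','z_map','W','K','D')})
P=cloud(d); hsv=cv2.cvtColor(d['frame'],cv2.COLOR_BGR2HSV)
near=(abs(P[...,0]-.54)<.06)&(abs(P[...,1]-.12)<.06)
m=(near&(abs(P[...,2]-.07)<.006)).astype(np.uint8)
c=max(cv2.findContours(m,0,2)[0],key=cv2.contourArea); q=onz(d,c.reshape(-1,2),.07)[:,:2].astype(np.float32)*1000
r=cv2.minAreaRect(q); print('plate',r, cv2.boxPoints(r).round(1).tolist(), np.nanmedian(P[...,2][m>0]))
m2=((hsv[...,0]>12)&(hsv[...,0]<32)&(hsv[...,1]>90)&cv2.fillPoly(np.zeros_like(m),[cv2.convexHull(c)],1).astype(bool)).astype(np.uint8)
v,u=np.nonzero(m2); print('stud px',len(u),u.mean(),v.mean(),'at.075/.08',onz(d,[[u.mean(),v.mean()]],.076)[0].round(4),'top z',np.nanmax(P[...,2][m2>0]))
E
python3 plate.py w2
```

```text
4.875 [0.4579 0.1207 0.2214] [-3.138  0.142 -0.   ] [ 0.8  0.  -0.7] 0.5529489654041481
plate ((531.5542602539062, 123.2919692993164), (55.91323471069336, 66.57357788085938), 84.82832336425781) [[495.8999938964844, 98.4000015258789], [562.2000122070312, 92.4000015258789], [567.2000122070312, 148.10000610351562], [500.8999938964844, 154.10000610351562]] 0.06842631325553689
stud px 113 306.283185840708 100.58407079646018 at.075/.08 [0.5312 0.1235 0.076 ] top z 0.07983491813444032
```

View pics/w2.png

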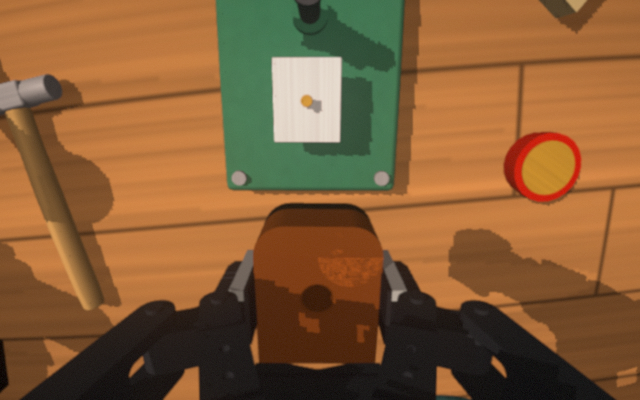

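The plate is at (306,100), its size reads 66.6 × 56 mm, and the stud is in its middle. The held block's hole is at (317,297), and I'll use it to get the block-to-stud offset within the same camera.

```bash
python3 - <<'E'
from h import *
d=dict(np.load('w2.npz')); P=cloud(d); f=d['frame']
g=cv2.cvtColor(f,6)[280:316,295:340]; print('min',g.min(),np.median(g))
m=np.zeros((400,640),np.uint8); m[280:316,295:340]=g<np.median(g)*.72
n,l,st,ce=cv2.connectedComponentsWithStats(m); i=1+np.argmax(st[1:,4]); print(st[i],ce[i])
ztop=np.nanmedian(P[270:285,300:335,2]); print('ztop',ztop)
e=np.array(d['W']); 
for z in(.2489,ztop):
    print(onz(d,[ce[i]],z)[0].round(4),'diam mm',1000*np.ptp(onz(d,[[st[i][0],ce[i][1]],[st[i][0]+st[i][2],ce[i][1]]],z)[:,1]))
    # block width edges at row 330 
m=(P[...,2]>.235)&(P[...,2]<.262)&(np.abs(P[...,0]-.46)<.05)
hsv=cv2.cvtColor(f,40); m&=(hsv[...,0]<14)&(hsv[...,1]>120)
for r in(270,300,330,350): u=np.nonzero(m[r])[0]; print(r,onz(d,[[u.min(),r],[u.max(),r]],.2489).round(4).tolist())
E
```

```text
min 29 47.0
[303 296   4   6   9] [304.88888889 298.88888889]
ztop 0.24746064389294903
[0.4597 0.1259 0.2489] diam mm 1.5045972331424184
[0.4588 0.1261 0.2475] diam mm 1.523663102896311
270 [[0.4743, 0.154, 0.2489], [0.4682, 0.0866, 0.2489]]
300 [[0.461, 0.1475, 0.2489], [0.4565, 0.0977, 0.2489]]
330 [[0.4475, 0.1476, 0.2489], [0.4429, 0.0973, 0.2489]]
350 [[0.4378, 0.1471, 0.2489], [0.4336, 0.1004, 0.2489]]
```

>>> {"method": "step_arm", "body": {
  "motion": [
    [0.04, 0.002, -0.03, 0, 0, 0, -1],
    [0.033, 0, -0.04, 0, 0, 0, -1],
    [0, 0, -0.03, 0, 0, 0, -1],
    [0, 0, -0.02, 0, 0, 0, -1],
    [0, 0, 0, 0, 0, 0, -1],
    [0, 0, 0, 0, 0, 0, -1]
  ]
}}

```text
clock: 5.62
ee_pos: [0.5313, 0.1231, 0.1029]
tcp_rot: [-3.138, 0.142, -0.003]
wrist_force: [0.1, -0.3, -0.2]
width: 0.552
grip_force: 41.6
```

```bash
python3 - <<'E'
from h import *
s=sense(); print(np.round(s['ee_pos'],4),np.round(s['tcp_rot'],3),np.round(s['wrist_force'],2),s['joint_pos'])
d=cam('scene'); f=d['frame'][130:220,290:400]
cv2.imwrite('pics/s1.png',cv2.resize(f,None,fx=6,fy=6,interpolation=2))
E
```

```text
[0.5313 0.1231 0.1029] [-3.138e+00  1.420e-01 -3.000e-03] [ 0.08 -0.28 -0.24] [ 1.80970890e-01 -1.04088634e-01  1.87358011e+00  5.34688283e-06
  1.37014395e+00  1.84209473e+00]
```

View pics/s1.png

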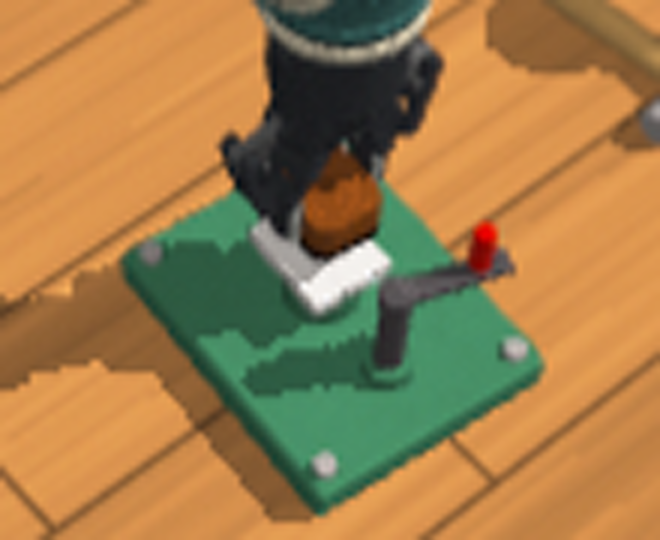

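The block hangs above the plate, clear of the parked arm, and the plate border is visible around it. Now I lower gently and feel for the stud.

>>> {"method": "step_arm", "body": {
  "motion": [
    [0, 0, -0.01, 0, 0, 0, -1],
    [0, 0, -0.007, 0, 0, 0, -1],
    [0, 0, -0.001, 0, 0, 0, -1],
    [0, 0, -0.001, 0, 0, 0, -1],
    [0, 0, -0.001, 0, 0, 0, -1],
    [0, 0, 0, 0, 0, 0, -1]
  ]
}}

```text
clock: 6.42
ee_pos: [0.5309, 0.1231, 0.0813]
tcp_rot: [-3.138, 0.142, -0.0]
wrist_force: [-0.1, -0.6, -0.4]
width: 0.553
grip_force: 41.6
```

>>> {"method": "step_arm", "body": {
  "motion": [
    [0, 0, -0.001, 0, 0, 0, -1],
    [0, 0, -0.0005, 0, 0, 0, -1],
    [0, 0, 0, 0, 0, 0, -1]
  ]
}}

```text
clock: 6.8
ee_pos: [0.5309, 0.1231, 0.0798]
tcp_rot: [3.138, -0.142, -0.0]
wrist_force: [-0.3, -0.9, -1.8]
width: 0.552
grip_force: 41.6
```

>>> {"method": "step_arm", "body": {
  "motion": [
    [0, 0, -0.001, 0, 0, 0, -1],
    [0, 0, -0.001, 0, 0, 0, -1],
    [0, 0, 0, 0, 0, 0, -1]
  ]
}}

```text
clock: 7.18
ee_pos: [0.5308, 0.1231, 0.0777]
tcp_rot: [3.138, -0.142, -0.0]
wrist_force: [0.2, 0.3, -1.0]
width: 0.554
grip_force: 41.6
```

>>> {"method": "step_arm", "body": {
  "motion": [
    [0, 0, -0.001, 0, 0, 0, -1],
    [0, 0, -0.001, 0, 0, 0, -1],
    [0, 0, 0, 0, 0, 0, -1]
  ]
}}

```text
clock: 7.55
ee_pos: [0.5308, 0.1231, 0.0757]
tcp_rot: [3.138, -0.142, -0.0]
wrist_force: [0.0, -0.2, -0.9]
width: 0.556
grip_force: 41.6
```

>>> {"method": "step_arm", "body": {
  "motion": [
    [0, 0, -0.001, 0, 0, 0, -1],
    [0, 0, -0.001, 0, 0, 0, -1],
    [0, 0, 0, 0, 0, 0, -1]
  ]
}}

```text
clock: 7.92
ee_pos: [0.5308, 0.1231, 0.0737]
tcp_rot: [3.138, -0.142, -0.0]
wrist_force: [0.4, -0.3, -0.7]
width: 0.556
grip_force: 41.6
```

>>> {"method": "step_arm", "body": {
  "motion": [
    [0, 0, -0.0007, 0, 0, 0, -1],
    [0, 0, -0.0007, 0, 0, 0, -1],
    [0, 0, 0, 0, 0, 0, -1]
  ]
}}

```text
clock: 8.3
ee_pos: [0.5309, 0.1231, 0.0725]
tcp_rot: [3.138, -0.142, 0.0]
wrist_force: [0.2, 0.5, 1.2]
width: 0.552
grip_force: 41.8
```

>>> {"method": "step_arm", "body": {
  "motion": [
    [0, 0, -0.0005, 0, 0, 0, -1],
    [0, 0, 0, 0, 0, 0, -1]
  ]
}}

```text
clock: 8.55
ee_pos: [0.531, 0.1232, 0.0725]
tcp_rot: [-3.138, 0.142, -0.001]
wrist_force: [-2.4, -0.6, 6.6]
width: 0.555
grip_force: 42.6
```

```bash
python3 - <<'E'
from h import *
s=sense(); print(np.round(s['ee_pos'],4),np.round(s['wrist_force'],2),np.round(s['ft_torque'],2))
d=cam('scene'); f=d['frame'][140:210,300:380]
cv2.imwrite('pics/s2.png',cv2.resize(f,None,fx=8,fy=8,interpolation=2))
E
```

```text
[0.531  0.1232 0.0725] [-2.41 -0.6   6.57] [-0.24  0.55 -0.03]
```

View pics/s2.png

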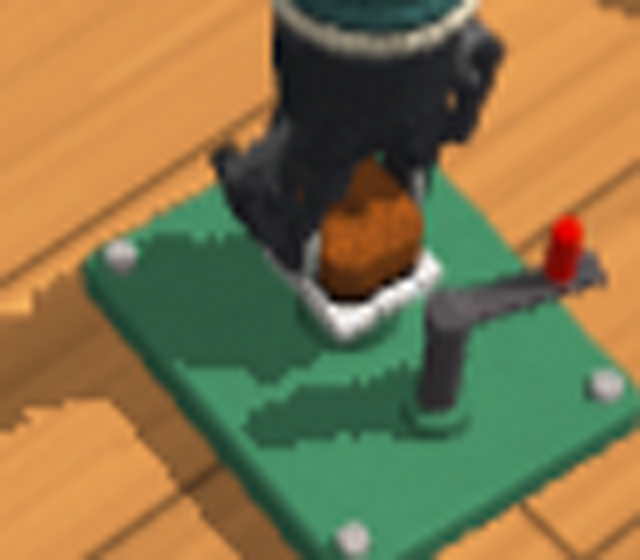

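Contact came at TCP z = 0.0725, exactly the seated height, and the picture shows the block down inside the plate's rim. Release, and back off up.

>>> {"method": "step_arm", "body": {
  "motion": [
    [0, 0, 0, 0, 0, 0, 0.2],
    [0, 0, 0, 0, 0, 0, 0.6],
    [0, 0, 0, 0, 0, 0, 1],
    [0, 0, 0, 0, 0, 0, 1],
    [0, 0, 0.02, 0, 0, 0, 1],
    [0, 0, 0.04, 0, 0, 0, 1],
    [0, 0, 0.05, 0, 0, 0, 1],
    [-0.03, 0, 0.05, 0, 0, 0, 1],
    [-0.03, 0, 0.05, 0, 0, 0, 1],
    [0, 0, 0.0, 0, 0, 0, 1]
  ]
}}

```text
clock: 9.85
ee_pos: [0.4704, 0.1233, 0.2883]
tcp_rot: [-3.136, 0.141, -0.013]
wrist_force: [0.7, -0.1, 0.7]
width: 0.996
grip_force: 0.0
```

```bash
python3 - <<'E'
from h import *
d=cam('wrist'); s=sense(); print(s['clock'],np.round(s['ee_pos'],4)); cv2.imwrite('pics/w3.png',d['frame'])
P=cloud(d); hsv=cv2.cvtColor(d['frame'],40)
m=((abs(P[...,0]-.53)<.05)&(abs(P[...,1]-.123)<.05)&(P[...,2]>.088)&(P[...,2]<.12)).astype(np.uint8)
c=max(cv2.findContours(m,0,2)[0],key=cv2.contourArea); r=cv2.minAreaRect(onz(d,c.reshape(-1,2),.1)[:,:2].astype(np.float32)*1000); print('block',r,np.nanmedian(P[...,2][m>0]))
m=(((hsv[...,0]<8)|(hsv[...,0]>172))&(hsv[...,1]>150)&(P[...,2]>.1)).astype(np.uint8)
c=max(cv2.findContours(m,0,2)[0],key=cv2.contourArea); print('knob px',cv2.boundingRect(c),'topz',np.nanpercentile(P[...,2][m>0],90))
t=(m>0)&(P[...,2]>.138); v,u=np.nonzero(t); print(onz(d,[[u.mean(),v.mean()]],.146).round(4),len(u))
q=P[m>0]; print(np.nanmedian(q,0))
E
```

```text
9.9 [0.4707 0.1232 0.2854]
block ((530.4657592773438, 123.39501953125), (47.747711181640625, 59.58577346801758), 83.73955535888672) 0.0983808546691401
knob px (241, 0, 24, 23) topz 0.14528776679025113
[[0.5943 0.1644 0.146 ]] 265
[0.61626567 0.16083705 0.14313635]
```

View pics/w3.png

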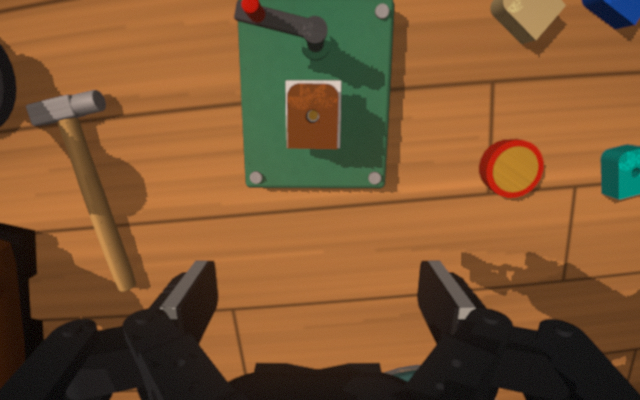

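The block sits on the plate with an even rim and the stud shows in its hole at (313,116). Its centre measures (0.5305, 0.1234) and its top is at 98 to 100 mm, so it is seated. The knob at (252,8) is cut off by the picture edge, so I move ahead for a better view.

>>> {"method": "step_arm", "body": {
  "motion": [
    [0.045, 0.01, 0.01, 0, 0, 0, 1],
    [0.045, 0.01, 0.01, 0, 0, 0, 1],
    [0, 0, 0, 0, 0, 0, 1],
    [0, 0, 0, 0, 0, 0, 1]
  ]
}}

```text
clock: 10.4
ee_pos: [0.5606, 0.143, 0.3011]
tcp_rot: [3.138, -0.142, -0.003]
wrist_force: [0.2, 0.3, 0.4]
width: 1.003
grip_force: 0.0
```

```bash
cat > knob.py <<'E'
from h import *
import sys
d=cam('wrist'); s=sense(); print(s['clock'],np.round(s['ee_pos'],4),np.round(s['tcp_rot'],3)); cv2.imwrite(f'pics/{sys.argv[1]}.png',d['frame'])
P=cloud(d); hsv=cv2.cvtColor(d['frame'],40)
m=((hsv[...,0]<8)|(hsv[...,0]>172))&(hsv[...,1]>150)&(P[...,2]>.11)&(P[...,2]<.16)
t=m&(P[...,2]>.141); v,u=np.nonzero(t); c,r=cv2.minEnclosingCircle(onz(d,np.c_[u,v],.146)[:,:2].astype(np.float32)*1000); print('knob top',c,r,len(u))
b=(P[...,2]>.1)&(P[...,2]<.12)&(abs(P[...,0]-.62)<.09)&(abs(P[...,1]-.13)<.09)&(hsv[...,1]<90)
c=max(cv2.findContours(b.astype(np.uint8),0,2)[0],key=cv2.contourArea); q=onz(d,c.reshape(-1,2),.112)[:,:2].astype(np.float32)*1000
print('bar',cv2.minAreaRect(q),cv2.boxPoints(cv2.minAreaRect(q)).round(1).tolist(),cv2.contourArea(c))
g=(hsv[...,0]>60)&(hsv[...,0]<95)&(hsv[...,1]>80)&(abs(P[...,2]-.03)<.008)
c=max(cv2.findContours(g.astype(np.uint8),0,2)[0],key=cv2.contourArea); q=onz(d,c.reshape(-1,2),.03)[:,:2].astype(np.float32)*1000
print('base',cv2.minAreaRect(q))
E
python3 knob.py w4
```

```text
10.45 [0.5604 0.1429 0.3015] [ 3.138e+00 -1.420e-01 -1.000e-03]
knob top (492.36297607421875, 345.21661376953125) 230.4960174560547 211
bar ((615.0397338867188, 142.0303192138672), (80.48687744140625, 22.023799896240234), 68.10889434814453) [[589.7999877929688, 108.80000305175781], [610.2999877929688, 100.5999984741211], [640.2999877929688, 175.3000030517578], [619.7999877929688, 183.5]] 1185.0
base ((549.5975341796875, 120.22332763671875), (163.30859375, 201.5847625732422), 84.74657440185547)
```

View pics/w4.png

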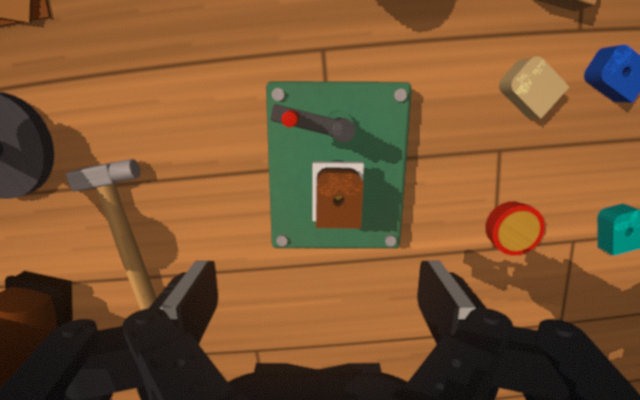

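The knob is at (289,118) and the pivot hub at (342,128); the block still sits in the plate's frame. My red mask picked up a stray, so I'll restrict it.

```bash
sed -i 's/(P\[...,2\]<.16)$/(P[...,2]<.16)\&(abs(P[...,0]-.62)<.06)\&(abs(P[...,1]-.15)<.06)/' knob.py; cat >> knob.py <<'E'
v,u=np.nonzero(m); print('knob px',u.min(),u.max(),v.min(),v.max(), 'cen@.146',onz(d,[[u.mean(),v.mean()]],.146).round(4))
E
python3 knob.py w5
python3 - <<'E'
from h import *
d=cam('top');f=d['frame'];hsv=cv2.cvtColor(f,40); m=((hsv[...,0]<8)|(hsv[...,0]>172))&(hsv[...,1]>150); m[:180]=0;m[215:]=0;m[:,:255]=0;m[:,295:]=0
v,u=np.nonzero(m); print(len(u),u.mean(),v.mean(),onz(d,[[u.mean(),v.mean()]],.14).round(4))
E
```

```text
10.5 [0.5602 0.143  0.3018] [ 3.138 -0.142 -0.   ]
knob top (620.577392578125, 161.52706909179688) 6.7813920974731445 208
bar ((615.01123046875, 141.94064331054688), (80.57559967041016, 21.77680015563965), 68.11428833007812) [[589.9000244140625, 108.5999984741211], [610.0999755859375, 100.5], [640.0999755859375, 175.3000030517578], [619.9000244140625, 183.39999389648438]] 1178.5
base ((549.5170288085938, 120.26863098144531), (163.25418090820312, 201.82127380371094), 84.74378204345703)
knob px 281 298 110 126 cen@.146 [[0.6209 0.1611 0.146 ]]
0 nan nan [[nan nan nan]]<stdin>:3: RuntimeWarning: Mean of empty slice.
  ret = ret.dtype.type(ret / rcount)
```

Knob measured at (0.6206, 0.161), radius 6.8 mm, so the pivot is at about (0.600, 0.1155). Descend around it.

>>> {"method": "step_arm", "body": {
  "motion": [
    [0.03, 0.009, -0.04, 0, 0, 0, 1],
    [0.03, 0.009, -0.04, 0, 0, 0, 1],
    [0, 0, -0.04, 0, 0, 0, 1],
    [0, 0, -0.03, 0, 0, 0, 1],
    [0, 0, -0.02, 0, 0, 0, 1],
    [0, 0, -0.01, 0, 0, 0, 1],
    [0, 0, 0, 0, 0, 0, 1],
    [0, 0, 0, 0, 0, 0, 1]
  ]
}}

```text
clock: 11.55
ee_pos: [0.6213, 0.1613, 0.1232]
tcp_rot: [-3.138, 0.142, -0.003]
wrist_force: [0.0, -0.4, -0.4]
width: 1.003
grip_force: 0.0
```

>>> {"method": "step_arm", "body": {
  "motion": [
    [0, 0, -0.005, 0, 0, 0, 0],
    [0, 0, 0, 0, 0, 0, -0.5],
    [0, 0, 0, 0, 0, 0, -1],
    [0, 0, 0, 0, 0, 0, -1],
    [0, 0, 0, 0, 0, 0, -1],
    [0, 0, 0, 0, 0, 0, -1],
    [0, 0, 0, 0, 0, 0, -1],
    [0, 0, 0, 0, 0, 0, -1]
  ],
  "force": 25
}}

```text
clock: 12.55
ee_pos: [0.621, 0.1614, 0.1171]
tcp_rot: [-3.138, 0.142, -0.001]
wrist_force: [1.9, 5.6, 1.2]
width: 0.151
grip_force: 25.7
```

```bash
python3 - <<'E'
from h import *
s=sense(); e=s['ee_pos']; print(np.round(e,4))
k=np.array([.6206,.1613]); a0=np.radians(-5.2)+1.24; p=k-.05*np.array([np.cos(a0),np.sin(a0)]); print(p)
th=a0+np.linspace(0,1.9,21); q=p+.05*np.c_[np.cos(th),np.sin(th)]; q+=0
D=np.diff(q,axis=0); print([[round(x,4),round(y,4),0,0,0,.0302,-1] for x,y in D]); print(q[10],q[-1])
E
```

```text
[0.621  0.1614 0.1171]
[0.60014108 0.11567728]
[[np.float64(-0.0044), np.float64(0.0017), 0, 0, 0, 0.0302, -1], [np.float64(-0.0046), np.float64(0.0013), 0, 0, 0, 0.0302, -1], [np.float64(-0.0047), np.float64(0.0009), 0, 0, 0, 0.0302, -1], [np.float64(-0.0047), np.float64(0.0004), 0, 0, 0, 0.0302, -1], [np.float64(-0.0047), np.float64(-0.0), 0, 0, 0, 0.0302, -1], [np.float64(-0.0047), np.float64(-0.0005), 0, 0, 0, 0.0302, -1], [np.float64(-0.0047), np.float64(-0.0009), 0, 0, 0, 0.0302, -1], [np.float64(-0.0045), np.float64(-0.0014), 0, 0, 0, 0.0302, -1], [np.float64(-0.0044), np.float64(-0.0018), 0, 0, 0, 0.0302, -1], [np.float64(-0.0042), np.float64(-0.0022), 0, 0, 0, 0.0302, -1], [np.float64(-0.004), np.float64(-0.0026), 0, 0, 0, 0.0302, -1], [np.float64(-0.0037), np.float64(-0.003), 0, 0, 0, 0.0302, -1], [np.float64(-0.0034), np.float64(-0.0033), 0, 0, 0, 0.0302, -1], [np.float64(-0.0031), np.float64(-0.0036), 0, 0, 0, 0.0302, -1], [np.float64(-0.0027), np.float64(-0.0039), 0, 0, 0, 0.0302, -1], [np.float64(-0.0024), np.float64(-0.0041), 0, 0, 0, 0.0302, -1], [np.float64(-0.002), np.float64(-0.0043), 0, 0, 0, 0.0302, -1], [np.float64(-0.0015), np.float64(-0.0045), 0, 0, 0, 0.0302, -1], [np.float64(-0.0011), np.float64(-0.0046), 0, 0, 0, 0.0302, -1], [np.float64(-0.0007), np.float64(-0.0047), 0, 0, 0, 0.0302, -1]]
[0.57493146 0.15885685] [0.55035414 0.12028821]
```

>>> {"method": "step_arm", "body": {
  "motion": [
    [-0.0044, 0.0017, 0, 0, 0, 0.03, -1],
    [-0.0046, 0.0013, 0, 0, 0, 0.03, -1],
    [-0.0047, 0.0009, 0, 0, 0, 0.03, -1],
    [-0.0047, 0.0004, 0, 0, 0, 0.03, -1],
    [-0.0047, 0, 0, 0, 0, 0.03, -1]
  ]
}}

```text
clock: 13.18
ee_pos: [0.5978, 0.1644, 0.117]
tcp_rot: [3.082, 0.598, -0.0]
wrist_force: [1.7, -8.2, 3.5]
width: 0.156
grip_force: 26.0
```

>>> {"method": "step_arm", "body": {
  "motion": [
    [-0.0047, -0.001, 0, 0, 0, 0.03, -1],
    [-0.0047, -0.0012, 0, 0, 0, 0.03, -1],
    [-0.0045, -0.0014, 0, 0, 0, 0.03, -1],
    [-0.0044, -0.0018, 0, 0, 0, 0.03, -1],
    [-0.0042, -0.0022, 0, 0, 0, 0.03, -1]
  ]
}}

```text
clock: 13.8
ee_pos: [0.5757, 0.1565, 0.117]
tcp_rot: [2.857, 1.301, 0.0]
wrist_force: [5.9, -8.7, 0.2]
width: 0.149
grip_force: 25.9
```

>>> {"method": "step_arm", "body": {
  "motion": [
    [-0.0036, -0.0032, 0, 0, 0, 0.03, -1],
    [-0.0034, -0.0034, 0, 0, 0, 0.03, -1],
    [-0.0032, -0.0035, 0, 0, 0, 0.03, -1],
    [-0.003, -0.0037, 0, 0, 0, 0.03, -1],
    [-0.0026, -0.0039, 0, 0, 0, 0.03, -1]
  ]
}}

```text
clock: 14.42
ee_pos: [0.5597, 0.1394, 0.117]
tcp_rot: [2.475, 1.933, -0.0]
wrist_force: [5.1, -3.1, 0.8]
width: 0.154
grip_force: 25.8
```

>>> {"method": "step_arm", "body": {
  "motion": [
    [-0.0021, -0.0042, 0, 0, 0, 0.03, -1],
    [-0.0017, -0.0044, 0, 0, 0, 0.03, -1],
    [-0.0013, -0.0045, 0, 0, 0, 0.03, -1],
    [-0.0008, -0.0046, 0, 0, 0, 0.03, -1]
  ]
}}

```text
clock: 14.92
ee_pos: [0.5536, 0.1218, 0.1171]
tcp_rot: [2.069, 2.363, -0.001]
wrist_force: [2.0, -1.5, 1.6]
width: 0.157
grip_force: 25.9
```

>>> {"method": "step_arm", "body": {
  "motion": [
    [-0.0002, -0.002, 0, 0, 0, 0.012, -1],
    [0, -0.001, 0, 0, 0, 0.006, -1],
    [0, -0.001, 0, 0, 0, 0.006, -1],
    [0, 0, 0, 0, 0, 0, -1]
  ]
}}

```text
clock: 15.42
ee_pos: [0.5534, 0.1195, 0.1171]
tcp_rot: [-1.981, -2.437, -0.003]
wrist_force: [1.6, 12.9, 1.4]
width: 0.158
grip_force: 25.8
```

>>> {"method": "step_arm", "body": {
  "motion": [
    [0, 0, 0, 0, 0, 0, 0.2],
    [0, 0, 0, 0, 0, 0, 1],
    [0, 0, 0, 0, 0, 0, 1],
    [0, 0, 0, 0, 0, 0, 1],
    [0, 0, 0.03, 0, 0, 0, 1],
    [0, 0, 0.05, 0, 0, 0, 1],
    [-0.02, 0, 0.05, 0, 0, 0, 1],
    [-0.05, 0, 0.03, 0, 0, 0, 1],
    [-0.05, 0, 0.02, 0, 0, 0, 1],
    [-0.05, 0, 0, 0, 0, 0, 1]
  ]
}}

```text
clock: 16.68
ee_pos: [0.3822, 0.1183, 0.2985]
tcp_rot: [1.982, 2.436, 0.003]
wrist_force: [0.3, 0.6, 0.4]
width: 1.003
grip_force: 0.0
```

```bash
python3 - <<'E'
from h import *
s=sense(); print(s['clock'],np.round(s['ee_pos'],4),np.round(s['wrist_force'],1))
a=cam('scene')['frame'][140:215,300:390]; d=cam('top'); b=d['frame'][180:256,255:335]
cv2.imwrite('pics/fin.png',np.hstack([cv2.resize(a,(400,375),interpolation=2),cv2.resize(b,(395,375),interpolation=2)]))
P=cloud(d); hsv=cv2.cvtColor(d['frame'],40); u,v=np.meshgrid(range(640),range(400))
m=((hsv[...,0]<10)|(hsv[...,0]>170))&(hsv[...,1]>190)&(P[...,2]>.11)&(u>255)&(u<325)&(v>180)&(v<256)
print(m.sum(),onz(d,[[u[m].mean(),v[m].mean()]],.14).round(4) if m.any() else '')
E
```

```text
16.675 [0.3822 0.1183 0.2985] [0.3 0.6 0.4]
1 [[0.5568 0.1185 0.14  ]]
```

View pics/fin.png

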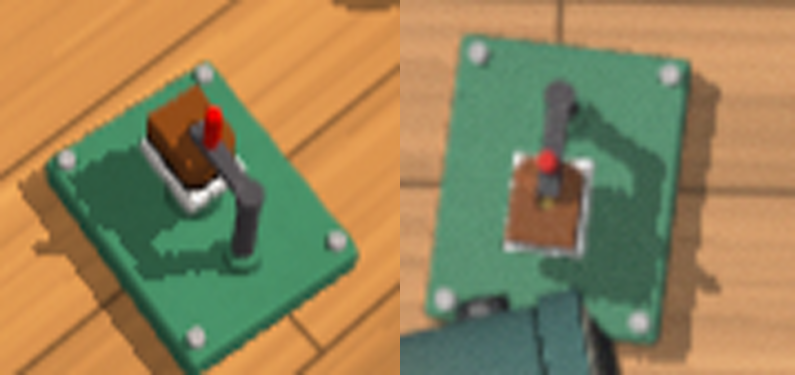

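The final views show the block flat within the plate rim. The hold-down arm lies along the jig's −x over it, knob at (547,160) in the right half, and the gripper is clear. Handing in.

```bash
python3 -c "
from cell import arm; print(arm.sign_off())"
```

```text
the job is handed in; nothing more can be done
None
```

The job is handed in: the brown heel block is seated flat over the stud on the plate with no overhang, the hold-down arm is swung across it to its stop, and the robot is clear of everything (about 17 s used); the hand-in returned no verdict.

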